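# Seat a top blank's second half in the corner caul and hold it for the clamp

### The arm

A 6-joint arm with a two-finger parallel gripper is mounted at the origin on the work surface. World frame = base frame: x ahead of the robot, y to its left, z up, the work surface at z = 0. Lengths are in m, angles in rad, forces in N, time in s.
With the tool pointing down it reaches from about 0.375 to 0.9 m from the base axis. Payload 3.1 kg.
Tool frame: the origin (TCP) lies midway between the tips of the shut fingers; the grasp point (between the pads) lies robot.grip_depth behind it (robot.grip_depth is the distance from the TCP to the grasp point, in m); z points along the fingers, y is the line along which they close (so a half turn about z gives the same grasp; the last joint's range is limited). The gripper opens to 87 mm and grips with 3 to 60 N. Pads are 19 mm wide; open, the fingers measure 117 mm over their backs; the gripper's body (75 mm by 190 mm) begins 51 mm behind the grasp point.
Start: joints at [-1.296, 0.527, 1.433, -0, 1.181, -0.178], TCP at [0.273, -0.562, 0.223] pointing down, gripper open.
Joint ranges: [-3.08, 3.08], [-0.75, 2.2], [0.22, 2.44], [-1.43, 4.57], [0, 2.65], [-2.85, 2.85]. Speed limits (rad/s): [2.79, 2.79, 3.14, 3.14, 3.14, 3.14].

### API

Orientations are given as a unit quaternion [x, y, z, w].
In Python, from rig import robot, vision, readout, ticket gives the robot as it stands (robot), with the cameras (vision), the readings (readout) and the job (ticket).
- The arm moves only by the tool drive_effector, called after "Call:" in YAML: its name, and indented under it one key for each argument. Schema: {"type":"object","properties":{"segments":{"type":"array","items":{"type":"object","properties":{"dx":{"type":"number"},"dy":{"type":"number"},"dz":{"type":"number"},"yaw":{"type":"number"}},"additionalProperties":false},"minItems":1,"maxItems":20},"jaw":{"type":"number"},"grip_force":{"type":"number"},"only":{"type":"string"},"quiet":{"type":"boolean"},"lines":{"type":"string"}},"required":["segments"],"additionalProperties":false}. segments is a list of rows, 1 to 20 of them, each an object with the fields dx, dy, dz (the shift in m), yaw (a turn about the tool's z in rad); a field left out counts as zero; each row shifts and turns the commanded pose from where the row before left it, along the tool's axes as they then stand; what a row does not reach is not made up. A row lasts 1/12 s, in which the tool goes at most 0.0417 m and 0.125 rad, less where a joint would pass 70% of its speed; a pose out of reach is approached as far as the arm can. jaw is the finger opening in m, set as the call begins (left out keeps the last). The fingers move at their own pace and stop on an object; grip_force is the grip in N (left out, the last holds). Time passes only in rows, so rows that do not move let the fingers close. The tool returns the time, the measured TCP pose, the force, the opening and the grip force at its end. only (a regular expression) keeps the lines of the reply that match it, lines (a string "A,B") keeps lines A to B, and quiet returns only ok. Input that does not fit is refused with a message, and nothing moves.
- readout.get_obs(): the state, without advancing time (a new reading comes with each control period).
- vision.camera(name): name is "side" or "top" or "wrist"; returns a dict with "img" (480x640x3 uint8, red, green, blue), "fx", "fy", "cx", "cy" (pixels), "k1" (the pictures are not rectified: a ray, as slopes to the right and down, at radius r is drawn at 1 + k1 r^2 times it, then the intrinsics apply), "xyz" and "attitude" of the camera in the world. Camera axes: x right, y down, z forward; pixel columns grow to the right and rows downward; lengths in m; the calibration is good to about 2 mm. A picture is of the moment at which its call begins. There is no depth.
- ticket.hand_in(): hands the job in; it is judged then, once.
The state is a dict: "time": time; "q": joint angles; "joint_velocities": joint speeds; "joint_torque": joint torques, N m; "position": TCP position; "tool_rot": TCP orientation; "ft_force": force on the tool from outside, world axes, zero at the start; "moment": the same for the moment, N m; "grip_width": finger opening in m; "grip_force": force on a finger pad.
Only numpy, scipy, OpenCV 4.12 (cv2) and the standard library are available. Lean on these libraries where they do the work, as an engineer would, in place of code of your own. Each camera call takes 0.05 s, during which the arm holds its last target. There are 200 camera calls.

### The job

Of the two maple halves standing on the open bench, take the taller one, stand it upright on the floor of the plywood corner caul beside its equal, flat glue face to flat glue face, and press it tight against that mate and against the low side fence at the same time, so that the two halves sit closed and flush like one block. Finish while still holding it pressed firmly in the corner, ready for the bar clamp to go on: do not let go. Tip neither half over, and leave everything else on the bench where it is.

Things in the scene. Friction and masses are not known exactly. Their poses are not given: they have to be found in the camera images.
- half: the loose maple half to fetch: upright slab 60 mm wide (its x), 30 thick (its y), 115 tall, about 110 to 180 g, on the open bench, free on all sides. Flat glue face: +y side. The two upright edges of its -y side are chamfered 8 mm, so the flat part of each narrow end face (+x and -x, 60 mm apart) runs from y = -7 to +15 mm. Origin at the centre of its underside, z up
- half_glue (a point): centre of the glue face of the loose half: 15 mm along its y from the origin, 57.5 mm up
- mate: the equal maple half (60 x 30 x 115 mm, same axes and chamfers) that already stands loose in the corner of the caul, chamfered side to the back fence, one end face at the side fence, glue face looking out along the caul's -y. Origin at the centre of its underside
- mate_glue (a point): centre of the glue face of the mate, 15 mm along its y from its origin, 57.5 mm up
- caul: plywood corner caul fixed to the bench: floor 18 mm thick with two fences at a right angle. Origin on the bench below the inner corner of the fences; x points at the side fence, y at the back fence; free floor: 165 mm along -x, 185 mm along -y, its top at z = 18 mm. Seated, the loose half has its origin at about x = -30, y = -45, z = 18 mm here, axes parallel to the caul's
- caul_corner (a point): the inner corner of the caul at floor height (18 mm above its origin)
- back_fence: the tall fence: inner face in the caul's plane y = 0, from x = -130 to +20 mm, 20 mm thick, 90 mm high above the floor; same origin and axes as the caul
- side_fence: the low fence: inner face in the caul's plane x = 0, from y = -160 to 0 mm, 20 mm thick, 50 mm high above the floor (65 mm of a half stands out above it); same origin and axes as the caul
- short_half: bystander: a shorter maple half, 60 x 30 x 80 mm, standing upright on the open bench; it and the tall one may have swapped places. Origin at the centre of its underside
- bar_clamp: bystander: heavy steel bar clamp lying at the back of the bench, bar 420 mm long, squeezing two glued maple halves (60 mm high). Origin under the bar, beside the glued block
- mallet: bystander: cherry wood mallet lying at the back right, head 90 x 130 x 65 mm. Origin under the head
- calipers: bystander: chromed calipers lying flat, 235 mm long, 8 mm high. Origin under the middle of the beam
- pink_top: bystander: pink lacquered spinning top standing on its crown, 62 mm across, 87 mm high. Origin under its centre
- center_punch: bystander: stubby steel center punch lying on the bench, 96 mm long, 13 mm thick. Origin under its middle
- wax_jar: bystander: amber glass jar of wax, 68 mm across, 62 mm high. Origin under its centre

How it is judged:
On the way, in this order (a step that is already met when the one before it is completed fails the run):
1. the tall loose half is lifted off the bench by the fingers (height (world z) of half above 0.025 m and contact force between the fingers and half above 1 N), for 0.1 s.
2. it stands upright on the floor of the caul (z of half in the frame of caul between 0.015 and 0.021 m and angle between half's own z axis and vertical below 0.1 rad and x of half in the frame of caul between -0.16 and 0 m and y of half in the frame of caul between -0.18 and -0.03 m), for 0.2 s.
At the end, for the whole second after the job is handed in: Held by the fingers, the tall half stands upright (0.04 rad), at rest, on the caul's floor (3 mm), pressing over 2 N on both mate and side fence; mate upright and backed by the back fence (1 N); glue face centres within 4 mm, faces aligned to 0.04 rad, seated within 3 to 4 mm of the corner (contact force between the fingers and half above 2 N and contact force between half and mate above 2 N and contact force between half and side_fence above 2 N and contact force between mate and back_fence above 1 N and distance between half_glue and mate_glue below 0.004 m and angle between the y axis of half and the y axis of mate, either way round below 0.04 rad and angle between each of half, mate's own z axis and vertical below 0.04 rad and x of half in the frame of caul above -0.033 m and y of half in the frame of caul above -0.049 m and z of half in the frame of caul below 0.021 m and linear speed of half below 0.01 m/s); the arm keeps its last pose, push and grip.
It fails at once if the loose half was tipped (angle between half's own z axis and vertical above 0.4 rad).
It fails at once if the mate was tipped (angle between mate's own z axis and vertical above 0.3 rad).
It fails at once if a bystander was moved by more than 25 mm (distance of any of short_half, bar_clamp, mallet, calipers, pink_top, center_punch, wax_jar from where it was at the start of the episode above 0.025 m).
It also fails if it takes over 58 s, if anything falls off the work surface, if the arm or the gripper's body presses on something with over 40 N, if the wrist force passes 120 N, or if a joint passes its speed limit or range.

## Working session

There is one attempt and no reset: what is moved stays moved. The work goes in short steps, Python scripts to look and compute and a tool call to move; the robot and the scene stay as the last step left them, time stands still between calls to the robot, and variables do not carry over. Pictures are saved under pics/ and viewed, at most 10 in all, crops included, and the job is handed in when it is done.

```bash
ls; mkdir -p pics
```

Run:
```python
from rig import robot, vision, readout, ticket
import cv2
print(robot.grip_depth, readout.get_obs())
for n in ("side","top","wrist"):
    c=vision.camera(n); cv2.imwrite(f"pics/{n}0.png",c["img"][:,:,::-1]); c.pop("img"); print(n,c)
```

```text
pics
rig.py
0.0187 {'time': 0.0, 'q': array([-1.29653210e+00,  5.28438744e-01,  1.43391859e+00, -1.82363733e-05,
        1.18142027e+00, -1.78476414e-01]), 'joint_velocities': array([ 0.00178786, -0.00046211, -0.0003548 , -0.0015128 ,  0.00089523,
       -0.0005514 ]), 'joint_torque': array([-1.83269374e-03, -4.40053010e+01, -1.76592582e+01,  6.31045480e-02,
        5.83075185e-02, -1.68101919e-04]), 'position': array([ 0.27322358, -0.56128208,  0.22158333]), 'tool_rot': array([ 9.74486105e-01,  2.24445179e-01, -6.07251034e-05, -1.09081883e-03]), 'ft_force': array([-1.02688745, -0.16936528,  0.48792773]), 'moment': array([ 0.03587358, -0.03648053, -0.022153  ]), 'grip_force': 0.0, 'grip_width': 0.08687206320121997}
side {'fx': 526.1535901168717, 'fy': 526.1535901168717, 'cx': 310.91835709638315, 'cy': 242.7259574447677, 'k1': 0.041129090149117704, 'xyz': array([0.09604948, 0.57214227, 0.9423794 ]), 'attitude': array([-0.32664716,  0.8739202 , -0.3354356 ,  0.13056828])}
top {'fx': 442.38203955503985, 'fy': 442.38203955503985, 'cx': 320.9132884447074, 'cy': 239.2208282187738, 'k1': -0.05228655963615665, 'xyz': array([ 0.50319536, -0.01311771,  1.20338211]), 'attitude': array([ 0.71506572, -0.69757887,  0.02544339, -0.03764794])}
wrist {'fx': 395.988207122896, 'fy': 395.988207122896, 'cx': 317.86835811991045, 'cy': 237.09640397010384, 'k1': -0.08531775603982485, 'xyz': array([ 0.34686662, -0.52675272,  0.38392741]), 'attitude': array([ 0.83837011, -0.52410177, -0.07993261,  0.12674253])}
```

View pics/top0.png

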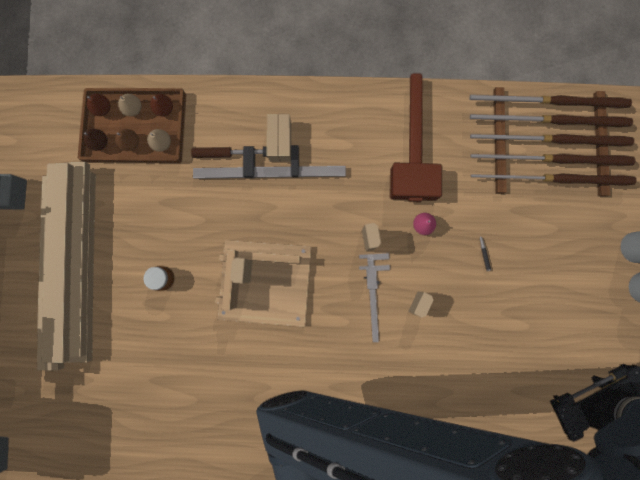

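View pics/side0.png

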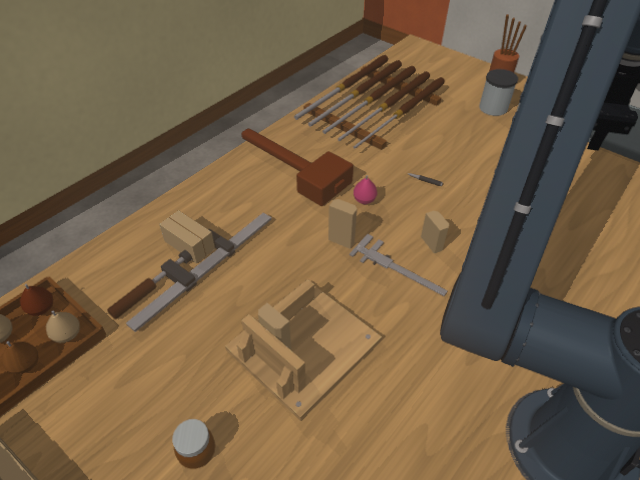

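The top view shows the tall half near (372,236), the short half near (424,304), and the caul spanning (220–310, 242–326). The mate is at (237,271), with the back fence on the left (world +y) and the side fence at the top (+x). The side view confirms the half at (343,222) is the tall one. Next I'll zoom in and write the helpers.

Create h.py:
```python
import numpy as np, cv2
from scipy.spatial.transform import Rotation as R
from rig import robot, vision, readout, ticket
def K(c): return np.array([[c["fx"],0,c["cx"]],[0,c["fy"],c["cy"]],[0,0,1]])
def D(c): return np.array([c["k1"],0,0,0.])
def rays(c,px):
    s=cv2.undistortPoints(np.array(px,float).reshape(-1,1,2),K(c),D(c)).reshape(-1,2)
    d=np.c_[s,np.ones(len(s))]@R.from_quat(c["attitude"]).as_matrix().T
    return c["xyz"],d
def plane(c,px,z):
    o,d=rays(c,px); return o+d*((z-o[2])/d[:,2])[:,None]
def tri(c1,p1,c2,p2):
    o1,d1=rays(c1,[p1]);o2,d2=rays(c2,[p2])
    A=np.c_[d1[0],-d2[0]]; t=np.linalg.lstsq(A,o2-o1,rcond=None)[0]
    a=o1+d1[0]*t[0];b=o2+d2[0]*t[1]; return (a+b)/2,np.linalg.norm(a-b)
```

Run:
```python
from h import *
c=vision.camera("top");s=vision.camera("side")
I=c["img"][:,:,::-1];S=s["img"][:,:,::-1]
f=lambda I,x,y,w,h:cv2.resize(I[y:y+h,x:x+w],(400,300),interpolation=cv2.INTER_CUBIC)
m=np.vstack([np.hstack([f(I,340,210,64,48),f(I,210,235,112,84)]),np.hstack([f(S,310,185,80,60),f(S,225,280,120,90)])])
cv2.imwrite("pics/crop1.png",m)
print(plane(c,[(372,236),(237,271),(424,304)],[.115]*3), plane(s,[(343,210)],.115))
```

```text
[[ 0.61138077 -0.11898977  0.115     ]
 [ 0.51668694  0.21194735  0.115     ]
 [ 0.44783211 -0.24849632  0.115     ]] [[ 0.60635581 -0.10905436  0.115     ]]
```

View pics/crop1.png

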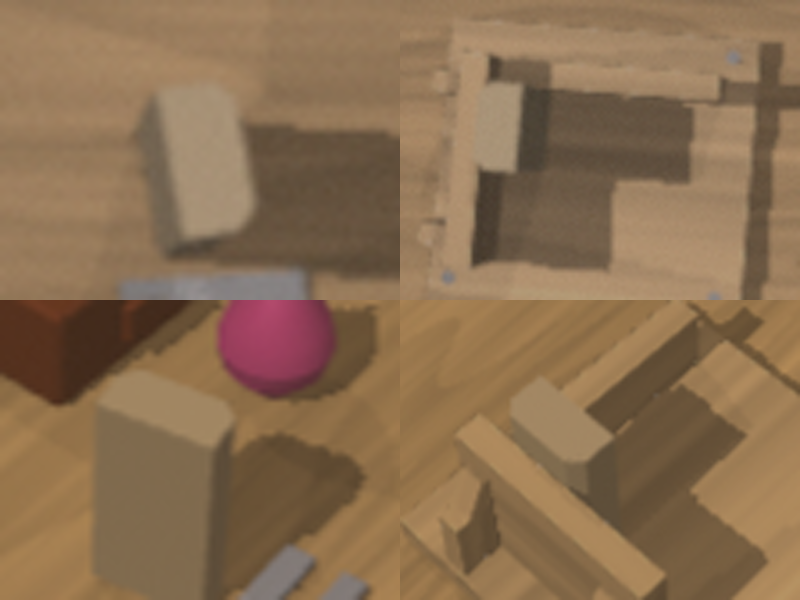

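The half's chamfers face world −y, so its glue face already looks +y, towards the caul. It is yawed roughly +10°. I'll bring the wrist camera over for a closer look.

Run:
```python
from h import *
c=vision.camera("wrist");o=readout.get_obs()
T=R.from_quat(o["tool_rot"]).as_matrix()
print("cam off in tool",T.T@(c["xyz"]-o["position"]),"\ncam axes in tool\n",T.T@R.from_quat(c["attitude"]).as_matrix())
```

```text
cam off in tool [ 0.08137741  0.00069763 -0.16209311] 
cam axes in tool
 [[ 4.45583238e-04 -9.55008298e-01 -2.96578745e-01]
 [ 9.99999822e-01  3.08006614e-04  5.10603977e-04]
 [-3.96282820e-04 -2.96578920e-01  9.55008266e-01]]
```

Call:
drive_effector:
  segments:
    - {"dx":0.036,"dy":-0.018}
    - {"dx":0.036,"dy":-0.018}
    - {"dx":0.036,"dy":-0.018}
    - {"dx":0.036,"dy":-0.018}
    - {"dx":0.036,"dy":-0.018}
    - {"dx":0.036,"dy":-0.018}
    - {"dx":0.036,"dy":-0.018}
    - {"dx":0.036,"dy":-0.018}
    - {"dx":0.036,"dy":-0.018}
    - {"dx":0.036,"dy":-0.018}
    - {"dx":0.036,"dy":-0.018}
    - {"dx":0.036,"dy":-0.018}
    - {"dx":0.036,"dy":-0.018}
  jaw: 0.087

```text
time: 1.38
position: [0.5928, -0.145, 0.2226]
tool_rot: [0.974, 0.225, 0.0, 0.0]
ft_force: [-0.4, -1.0, 0.6]
grip_width: 0.087
grip_force: 0.0
```

Call:
drive_effector:
  segments:
    - {"yaw":-0.12}
    - {"yaw":-0.12}
    - {"yaw":-0.12}
    - {"yaw":-0.12}
    - {"yaw":-0.12}
    - {"yaw":-0.12}
    - {"yaw":-0.12}
    - {"yaw":-0.12}
    - {"yaw":-0.12}
    - {"yaw":-0.12}
    - {"yaw":-0.1}
    - {}
    - {}

```text
time: 2.47
position: [0.5919, -0.1468, 0.2225]
tool_rot: [0.641, 0.768, 0.0, -0.0]
ft_force: [-0.1, 0.6, -0.6]
grip_width: 0.0873
grip_force: 0.0
```

Run:
```python
from h import *
c=vision.camera("wrist");cv2.imwrite("pics/w1.png",c["img"][:,:,::-1])
t=vision.camera("top");cv2.imwrite("pics/top1.png",t["img"][:,:,::-1])
print(readout.get_obs()["q"],c["xyz"])
```

```text
[-4.26197662e-01  5.06927239e-01  1.47222059e+00 -3.48117722e-06
  1.16249355e+00 -6.06176432e-01] [ 0.57720926 -0.06716773  0.38473972]
```

View pics/w1.png

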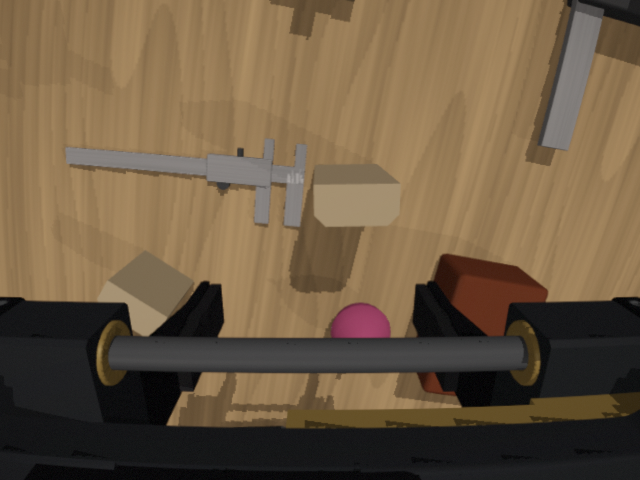

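The wrist view shows the half's bright top face spanning (314–399, 182–227). The chamfers are on the lower (−y) side and the glue face is on the upper (+y) side. I'll segment it, then move about 6 cm for a second view.

Create face.py:
```python
from h import *
def corners(c,box,vmin):
    x,y,w,h=box; g=cv2.cvtColor(c["img"],cv2.COLOR_RGB2HSV)[y:y+h,x:x+w]
    m=((g[:,:,2]>vmin)&(g[:,:,1]<125)).astype(np.uint8)
    m=cv2.morphologyEx(m,cv2.MORPH_OPEN,np.ones((3,3)))
    k=max(cv2.findContours(m,cv2.RETR_EXTERNAL,cv2.CHAIN_APPROX_NONE)[0],key=cv2.contourArea)
    return k.reshape(-1,2)+[x,y], cv2.contourArea(k)
```

Run:
```python
from face import *
c=vision.camera("wrist")
g=cv2.cvtColor(c["img"],cv2.COLOR_RGB2HSV)
for p in [(350,205),(350,175),(350,150),(330,240),(410,200),(303,205)]: print(p,g[p[1],p[0]])
```

```text
(350, 205) [ 18  79 164]
(350, 175) [ 18  84 124]
(350, 150) [ 17 107 159]
(330, 240) [ 17 115 106]
(410, 200) [ 17 109 157]
(303, 205) [ 17 108 151]
```

Call:
drive_effector:
  segments:
    - {"dx":0.02,"dy":0.01}
    - {"dx":0.02,"dy":0.01}
    - {"dx":0.02}
    - {}
    - {}

```text
time: 3.03
position: [0.6006, -0.0834, 0.2225]
tool_rot: [0.639, 0.769, -0.0, -0.0]
ft_force: [-0.2, -0.7, -0.0]
grip_width: 0.0871
grip_force: 0.0
```

Run:
```python
from h import *
c=vision.camera("wrist");cv2.imwrite("pics/w2.png",c["img"][:,:,::-1])
print(readout.get_obs()["position"],c["xyz"])
```

```text
[ 0.60084717 -0.08436351  0.22265932] [ 0.58563263 -0.00378321  0.38476415]
```

View pics/w2.png

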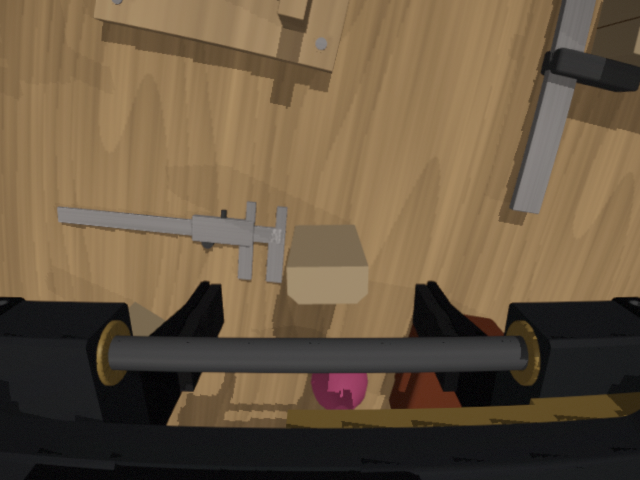

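The second view shows the same top face at (287–366, 262–304), sitting between the fingers' lines. Next I'll triangulate it.

Run:
```python
from h import *
c2=vision.camera("wrist");o=readout.get_obs()
T=R.from_quat(o["tool_rot"]);CT=T.inv()*R.from_quat(c2["attitude"])
c1=dict(c2);c1["xyz"]=np.array([0.57720926,-0.06716773,0.38473972])
q=np.array([.641,.768,0,0]);c1["attitude"]=(R.from_quat(q/np.linalg.norm(q))*CT).as_quat()
c1["img"]=cv2.imread("pics/w1.png")[:,:,::-1].copy()
def poly(c,b):
    x,y,w,h=b;g=cv2.cvtColor(c["img"],cv2.COLOR_RGB2HSV)[y:y+h,x:x+w]
    m=((g[:,:,2]>143)&(g[:,:,1]<95)).astype(np.uint8)
    m=cv2.morphologyEx(m,cv2.MORPH_OPEN,np.ones((5,5)))
    k=max(cv2.findContours(m,cv2.RETR_EXTERNAL,cv2.CHAIN_APPROX_NONE)[0],key=cv2.contourArea)
    p=cv2.approxPolyDP(k,2.5,True).reshape(-1,2)+[x,y]
    return p
p1=poly(c1,(306,155,105,85));p2=poly(c2,(278,215,100,95))
print(p1.tolist(),p2.tolist())
def ul(p): return p[np.argmin(p@[1,1])],p[np.argmin(p@[-1,1])]
for a,b in zip(ul(p1),ul(p2)): print(a,b,tri(c1,a,c2,b))
for c,p in((c1,p1),(c2,p2)):
    P=plane(c,p,.115)[:,:2];r=cv2.minAreaRect((P*1000).astype(np.float32));print(P.round(4).tolist(),r)
print(o["position"],T.as_matrix()[:,:2])
```

```text
[[314, 185], [314, 215], [326, 226], [387, 225], [399, 213], [400, 184]] [[367, 265], [287, 266], [288, 293], [299, 302], [356, 301], [367, 291]]
[314 185] [287 266] (array([ 0.58304293, -0.11350268,  0.11455642]), np.float64(0.0001533164122691193))
[400 184] [367 265] (array([ 0.64065656, -0.10183921,  0.1155034 ]), np.float64(0.0004972211899719549))
[[0.583, -0.1134], [0.5867, -0.1343], [0.5965, -0.1407], [0.6389, -0.1321], [0.6452, -0.1221], [0.641, -0.1019]] ((614.76171875, -122.08942413330078), (59.753299713134766, 29.342918395996094), 11.171731948852539)
[[0.6405, -0.102], [0.5831, -0.1133], [0.5873, -0.1346], [0.5966, -0.1405], [0.6387, -0.1319], [0.6451, -0.1223]] ((614.8944702148438, -121.95125579833984), (59.11125946044922, 29.25454330444336), 11.209184646606445)
[ 0.60097621 -0.08489037  0.22269702] [[-1.80498106e-01  9.83575156e-01]
 [ 9.83574922e-01  1.80498544e-01]
 [-8.97731539e-04  4.32836609e-04]]
```

The triangulated height is 0.115 m, the centre is (0.6149, −0.1220), and the yaw is 0.1955. I'll grasp at half-y +2.5 mm with the tips 58 mm up, which clears the 50 mm side fence.

Call:
drive_effector:
  segments:
    - {"dx":-0.018,"dy":0.0035}
    - {"dx":-0.0184,"dy":0.0034,"yaw":-0.014}
    - {"dz":0.03}
    - {"dz":0.035}
    - {"dz":0.035}
    - {}
    - {}
    - {}
  jaw: 0.087

```text
time: 3.8
position: [0.6155, -0.1204, 0.1239]
tool_rot: [0.635, 0.773, 0.0, 0.001]
ft_force: [-0.3, 0.3, 0.6]
grip_width: 0.0868
grip_force: 0.0
```

Run:
```python
from h import *
o=readout.get_obs();M=R.from_quat(o["tool_rot"]).as_matrix();print(o["position"],M[:,1], M.T@(np.array([.6144,-.1195,.058])-o["position"]))
```

```text
[ 0.61550999 -0.12039039  0.12392635] [0.98107594 0.1936098  0.00228962] [ 0.00119857 -0.00106754  0.06592217]
```

Call:
drive_effector:
  segments:
    - {"dx":0.001,"dy":-0.001,"dz":0.022}
    - {"dz":0.022}
    - {"dz":0.022}
    - {}
    - {}
  jaw: 0.087

```text
time: 4.22
position: [0.614, -0.1185, 0.0581]
tool_rot: [0.635, 0.773, 0.0, 0.001]
ft_force: [0.9, -0.0, 0.1]
grip_width: 0.0871
grip_force: 0.0
```

Call:
drive_effector:
  segments:
    - {}
    - {}
    - {}
    - {}
    - {}
    - {}
    - {}
    - {}
  jaw: 0.0
  grip_force: 30

```text
time: 4.88
position: [0.6134, -0.1181, 0.0573]
tool_rot: [0.635, 0.773, 0.0, 0.001]
ft_force: [0.4, 0.1, 4.9]
grip_width: 0.0594
grip_force: 30.0
```

Gripped, with the opening at 59.4 mm and 30 N. Now lift and move to a view of the caul.

Call:
drive_effector:
  segments:
    - {"dz":-0.01}
    - {"dz":-0.02}
    - {"dz":-0.03}
    - {"dz":-0.03}
    - {"dz":-0.03}
    - {"dz":-0.03}
    - {"dx":0.02,"dy":-0.005}
    - {"dx":0.03,"dy":-0.01}
    - {"dx":0.03,"dy":-0.01}
    - {"dx":0.03,"dy":-0.01}
    - {"dx":0.03,"dy":-0.01}
    - {"dx":0.02,"dy":-0.005}
    - {"dx":0.01}
    - {}
    - {}
    - {}

```text
time: 6.22
position: [0.532, 0.0379, 0.2067]
tool_rot: [0.635, 0.773, 0.0, 0.001]
ft_force: [0.3, 0.4, -1.3]
grip_width: 0.06
grip_force: 30.0
```

Run:
```python
from h import *
import pickle
c=vision.camera("wrist");c["obs"]=readout.get_obs();pickle.dump(c,open("v1.pkl","wb"));cv2.imwrite("pics/v1.png",c["img"][:,:,::-1])
```

Call:
drive_effector:
  segments:
    - {"dx":0.015,"dy":-0.02}
    - {"dx":0.015,"dy":-0.02}
    - {"dx":0.01,"dy":-0.02}
    - {}
    - {}
    - {}

```text
time: 6.77
position: [0.4659, 0.0656, 0.2069]
tool_rot: [0.635, 0.773, 0.001, 0.001]
ft_force: [0.6, 0.5, -1.2]
grip_width: 0.06
grip_force: 30.0
```

Run:
```python
from h import *
import pickle
c=vision.camera("wrist");c["obs"]=readout.get_obs();pickle.dump(c,open("v2.pkl","wb"))
a=cv2.imread("pics/v1.png");m=np.vstack([a[:300],c["img"][:300,:,::-1]]);cv2.imwrite("pics/v12.png",m)
```

```text
(no output)
```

View pics/v12.png

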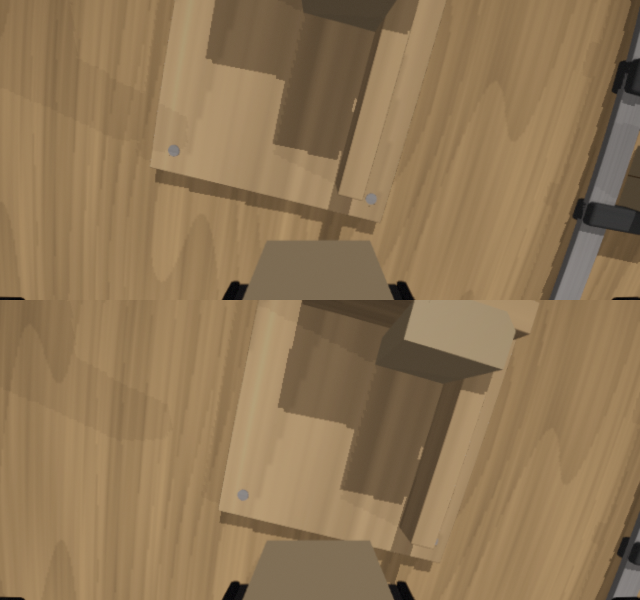

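v1 and v2 show the caul: floor corner at (155,167), side fence on the right at (340–410, 30–200), and the mate's top at (404–515, 0–70) in v2. The mate's glue edge runs (404,40)→(502,69), so the caul yaw is about −5°. I'll take two closer views with everything in frame.

Call:
drive_effector:
  segments:
    - {"dx":0.02,"dy":0.01,"dz":-0.02,"yaw":0.1}
    - {"dx":0.02,"dy":0.01,"dz":-0.02,"yaw":0.1}
    - {"dx":0.015,"dy":0.01,"yaw":0.1}
    - {}
    - {}
    - {}
    - {}

```text
time: 7.4
position: [0.4876, 0.1232, 0.2459]
tool_rot: [0.743, 0.669, -0.001, -0.001]
ft_force: [0.3, 0.6, -1.0]
grip_width: 0.0597
grip_force: 30.0
```

Run:
```python
from h import *
import pickle
c=vision.camera("wrist");c["obs"]=readout.get_obs();pickle.dump(c,open("v3.pkl","wb"))
```

Call:
drive_effector:
  segments:
    - {"dy":0.025}
    - {"dy":0.025}
    - {}
    - {}
    - {}
    - {}

```text
time: 7.95
position: [0.5364, 0.1186, 0.2461]
tool_rot: [0.743, 0.669, -0.001, -0.001]
ft_force: [-0.3, 1.1, -2.0]
grip_width: 0.0599
grip_force: 30.0
```

Run:
```python
from h import *
import pickle
d=pickle.load(open("v3.pkl","rb"))
c=vision.camera("wrist");c["obs"]=readout.get_obs();pickle.dump(c,open("v4.pkl","wb"))
cv2.imwrite("pics/v34.png",np.vstack([d["img"][:300,:,::-1],c["img"][:300,:,::-1]]))
```

```text
(no output)
```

View pics/v34.png

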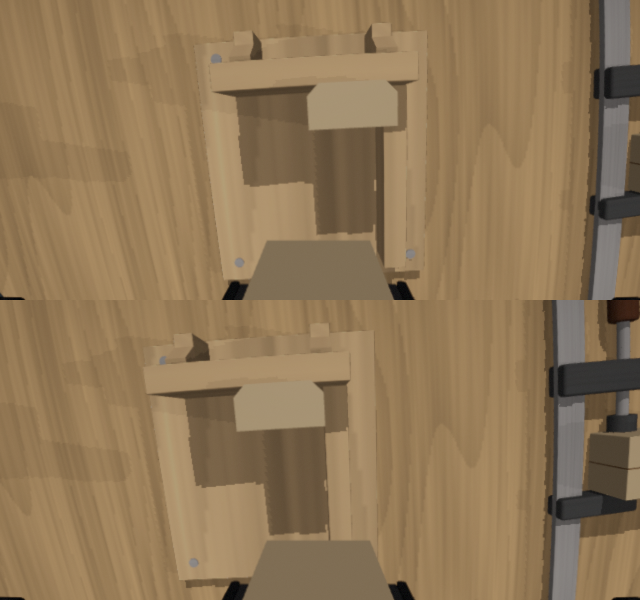

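v3 and v4 both show the whole caul. The mate's top is at (308–397, 80–130) in v3 and (234–325, 380–432) in v4. The side fence's inner top edge is near column 384 in v3. I'll triangulate the mate and the fence end.

Create m.py:
```python
from h import *
import pickle
c3=pickle.load(open("v3.pkl","rb"));c4=pickle.load(open("v4.pkl","rb"))
def poly(c,b):
    x,y,w,h=b;g=cv2.cvtColor(c["img"],cv2.COLOR_RGB2HSV)[y:y+h,x:x+w]
    m=((g[:,:,2]>135)&(g[:,:,1]<95)).astype(np.uint8)
    m=cv2.morphologyEx(m,cv2.MORPH_OPEN,np.ones((5,5)))
    k=max(cv2.findContours(m,cv2.RETR_EXTERNAL,cv2.CHAIN_APPROX_NONE)[0],key=cv2.contourArea)
    return cv2.approxPolyDP(k,2.5,True).reshape(-1,2)+[x,y]
if __name__=="__main__":
    p3=poly(c3,(295,70,115,70));p4=poly(c4,(225,72,115,70))
    print(p3.tolist(),p4.tolist())
    def low(p): return p[np.argmax(p@[-1,1])],p[np.argmax(p@[1,1])]
    for a,b in zip(low(p3),low(p4)): print(a,b,tri(c3,a,c4,b))
    for c,p in((c3,p3),(c4,p4)):
        P=plane(c,p,.133)[:,:2]; a,b=plane(c,low(p),.133)[:,:2]
        print(P.round(4).tolist(),cv2.minAreaRect((P*1000).astype(np.float32)),"glue edge",a,b,np.arctan2(*(b-a)[::-1]))
    # screw / floor corner marks: bluish screws
    for c in (c3,c4):
        I=c["img"][:300].astype(int); m=((I[:,:,2]-I[:,:,0]>-5)&(I.sum(2)>250)).astype(np.uint8)
        n,l,s,ce=cv2.connectedComponentsWithStats(m); print([(ce[i].round(1).tolist(),s[i,4]) for i in range(1,n) if 15<s[i,4]<200])
    o=c4["obs"];M=R.from_quat(o["tool_rot"]).as_matrix();print(o["position"],M)
```

```bash
python3 m.py
```

```text
[[397, 91], [385, 79], [317, 82], [307, 96], [309, 129], [397, 125]] [[323, 93], [311, 79], [243, 84], [234, 97], [236, 130], [322, 126]]
[309 129] [236 130] (array([0.48912903, 0.19521062, 0.1362156 ]), np.float64(0.00014575954628426058))
[397 125] [322 126] (array([0.54667872, 0.19198291, 0.14199882]), np.float64(0.00034650119227234007))
[[0.5496, 0.2137], [0.5422, 0.2221], [0.4975, 0.2245], [0.49, 0.2164], [0.489, 0.195], [0.5484, 0.1918]] ((519.463623046875, 208.3499755859375), (29.937236785888672, 59.629638671875), 86.84429931640625) glue edge [0.48903613 0.19503621] [0.5483953  0.19176355] -0.05507742896573908
[[0.5495, 0.2127], [0.5426, 0.2223], [0.4976, 0.2242], [0.4904, 0.2167], [0.4885, 0.1952], [0.5467, 0.1916]] ((519.2883911132812, 208.55099487304688), (30.454296112060547, 59.82987976074219), 86.38973999023438) glue edge [0.48847395 0.1952378 ] [0.54671267 0.19156324] -0.06301120249574128
[]
[]
[0.53656029 0.11874276 0.24629701] [[ 1.03755023e-01  9.94601489e-01 -1.66512513e-03]
 [ 9.94602869e-01 -1.03755155e-01  7.06444449e-06]
 [-1.65739009e-04 -1.65687120e-03 -9.99998614e-01]]
```

The mate's centre is (0.5194, 0.2084), yaw −0.058. The half's seated centre is therefore about (0.5177, 0.1785). I'll go above a pre-place spot 6 mm and 15 mm short of the corner, then descend.

Run:
```python
from m import *
for a,b in (((239,262),(193.5,262.5)),((225,279),(181,279))): print(tri(c3,a,c4,b))
```

```text
(array([0.39746614, 0.06389721, 0.01818251]), np.float64(0.00023850454430627337))
(array([0.37759211, 0.04417231, 0.01281808]), np.float64(0.00014690818550070443))
```

Call:
drive_effector:
  segments:
    - {"yaw":-0.046}
    - {"dx":0.016,"dy":-0.01}
    - {"dx":0.016,"dy":-0.01}
    - {"dx":0.0156,"dy":-0.0084}
    - {"dz":0.02}
    - {"dz":0.03}
    - {"dz":0.03}
    - {"dz":0.02}
    - {}
    - {}
    - {}

```text
time: 8.92
position: [0.5131, 0.1681, 0.1478]
tool_rot: [0.727, 0.686, 0.001, 0.001]
ft_force: [0.3, 0.6, -1.7]
grip_width: 0.0596
grip_force: 30.0
```

Run:
```python
from h import *
o=readout.get_obs();M=R.from_quat(o["tool_rot"]).as_matrix();print(o["position"],M[:,:2], M.T@(np.array([.511,.1679,.0753])-o["position"]))
c=vision.camera("side");d=vision.camera("top")
f=lambda I,x,y,w,h:cv2.resize(I[y:y+h,x:x+w,::-1],(600,300),interpolation=cv2.INTER_CUBIC)
cv2.imwrite("pics/pre.png",np.vstack([f(c["img"],220,260,160,80),f(d["img"],200,240,120,60)]))
```

```text
[0.51305389 0.16813061 0.1477588 ] [[ 5.77756406e-02  9.98327304e-01]
 [ 9.98329509e-01 -5.77763771e-02]
 [ 4.07386911e-04  2.11744191e-03]] [-0.00037841 -0.00219055  0.07245418]
```

View pics/pre.png

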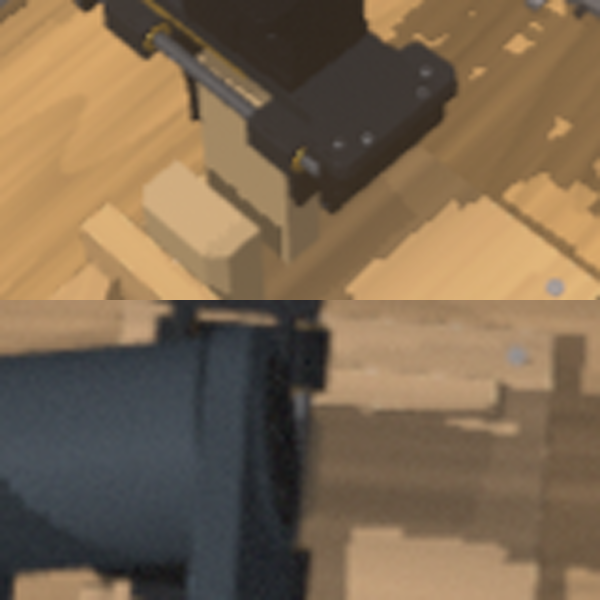

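The side view shows the half held upright just in front of the mate with a clear gap. The floor screw triangulates to z = 0.018. Now I'll descend.

Call:
drive_effector:
  segments:
    - {"dy":-0.002,"dz":0.02}
    - {"dz":0.02}
    - {"dz":0.015}
    - {"dz":0.01}
    - {}
    - {}

```text
time: 9.52
position: [0.5108, 0.1681, 0.0821]
tool_rot: [0.727, 0.686, 0.0, 0.0]
ft_force: [-0.3, 0.6, -2.0]
grip_width: 0.0601
grip_force: 30.0
```

Call:
drive_effector:
  segments:
    - {"dz":0.002}
    - {"dz":0.002}
    - {}
    - {}
    - {}

```text
time: 9.93
position: [0.5105, 0.1681, 0.0779]
tool_rot: [0.727, 0.686, 0.0, 0.0]
ft_force: [0.5, 0.4, -1.7]
grip_width: 0.0597
grip_force: 30.0
```

Call:
drive_effector:
  segments:
    - {"dz":0.0015}
    - {"dz":0.001}
    - {}
    - {}
    - {}
    - {}

```text
time: 10.43
position: [0.5104, 0.1681, 0.0753]
tool_rot: [0.727, 0.686, 0.0, 0.0]
ft_force: [0.6, 0.7, 2.8]
grip_width: 0.0598
grip_force: 30.0
```

Call:
drive_effector:
  segments:
    - {"dz":0.001}
    - {}
    - {}
    - {}

```text
time: 10.77
position: [0.5105, 0.1681, 0.0752]
tool_rot: [0.727, 0.686, 0.0, 0.0]
ft_force: [-1.4, -0.3, 10.9]
grip_width: 0.0596
grip_force: 30.0
```

It has settled on the floor: z stopped at 0.0752 with force building. I'll ease off slightly, slide towards the mate, then towards the side fence.

Call:
drive_effector:
  segments:
    - {"dz":-0.0008}
    - {"dx":0.003}
    - {"dx":0.003}
    - {"dx":0.003}
    - {"dx":0.003}
    - {}
    - {}

```text
time: 11.35
position: [0.5115, 0.1799, 0.0753]
tool_rot: [0.727, 0.687, 0.0, 0.001]
ft_force: [-0.1, -2.0, 6.4]
grip_width: 0.0599
grip_force: 30.0
```

Call:
drive_effector:
  segments:
    - {"dx":0.001}
    - {"dx":0.001}
    - {"dx":0.001}
    - {}
    - {}

```text
time: 11.77
position: [0.5117, 0.1825, 0.0753]
tool_rot: [0.727, 0.687, -0.0, 0.001]
ft_force: [0.7, -3.4, 5.7]
grip_width: 0.0602
grip_force: 30.0
```

Call:
drive_effector:
  segments:
    - {"dy":0.002}
    - {"dy":0.002}
    - {"dy":0.001}
    - {}
    - {}

```text
time: 12.18
position: [0.5123, 0.1824, 0.0754]
tool_rot: [0.727, 0.686, -0.003, -0.002]
ft_force: [-7.3, -1.8, 14.5]
grip_width: 0.0602
grip_force: 30.0
```

Call:
drive_effector:
  segments:
    - {"dz":-0.001}
    - {}
    - {}
    - {}

```text
time: 12.52
position: [0.5155, 0.1825, 0.0753]
tool_rot: [0.727, 0.686, -0.001, -0.0]
ft_force: [-2.8, -1.9, 0.2]
grip_width: 0.06
grip_force: 30.0
```

Call:
drive_effector:
  segments:
    - {"dy":0.001}
    - {"dy":0.001}
    - {}
    - {}
    - {}

```text
time: 12.93
position: [0.5182, 0.1824, 0.0755]
tool_rot: [0.727, 0.686, -0.0, 0.0]
ft_force: [-1.3, -3.1, -2.5]
grip_width: 0.06
grip_force: 30.0
```

That was just stiction, and it slides freely now. I'll take it up to contact on both sides in small steps.

Call:
drive_effector:
  segments:
    - {"dy":0.001,"dz":0.0003}
    - {"dy":0.001}
    - {}
    - {}
    - {}

```text
time: 13.35
position: [0.5183, 0.1824, 0.0754]
tool_rot: [0.727, 0.686, -0.002, -0.001]
ft_force: [-4.8, -4.1, 0.4]
grip_width: 0.0599
grip_force: 30.0
```

Call:
drive_effector:
  segments:
    - {"dx":0.001}
    - {"dx":0.001}
    - {}
    - {}
    - {}

```text
time: 13.77
position: [0.5183, 0.1825, 0.0754]
tool_rot: [0.726, 0.687, -0.003, -0.0]
ft_force: [-4.3, -9.7, 2.1]
grip_width: 0.0596
grip_force: 30.0
```

Both contacts are made at (0.5183, 0.1825), as predicted. I'll firm up the push and add a little down-force.

Call:
drive_effector:
  segments:
    - {"dy":0.001,"dz":0.0003}
    - {"dy":0.001,"dz":0.0003}
    - {}
    - {}
    - {}
    - {}
  grip_force: 40

```text
time: 14.27
position: [0.5184, 0.1825, 0.0754]
tool_rot: [0.726, 0.687, -0.004, -0.001]
ft_force: [-9.7, -9.6, 8.2]
grip_width: 0.0597
grip_force: 40.0
```

Run:
```python
from h import *
import pickle
for i in range(3):
    c=vision.camera("wrist");o=readout.get_obs();M=R.from_quat(o["tool_rot"]).as_matrix()
    print(o["position"],"z axis",M[:,2],"yaw",np.arctan2(M[1,1],M[0,1]),o["ft_force"],o["moment"])
s=vision.camera("side")
f=lambda I,x,y,w,h:cv2.resize(I[y:y+h,x:x+w,::-1],(600,300),interpolation=cv2.INTER_CUBIC)
cv2.imwrite("pics/fin.png",np.vstack([f(c["img"],140,60,360,180),f(s["img"],220,260,160,80)]))
```

```text
[0.51844736 0.18245827 0.0753997 ] z axis [-0.00771167 -0.00387143 -0.99996277] yaw -0.055288045339769235 [-10.1675135  -10.41918877   8.52298342] [-1.48201823  1.07033411  0.40194302]
[0.51843398 0.18244879 0.07539631] z axis [-0.00774416 -0.00388705 -0.99996246] yaw -0.05527093289070047 [-9.69343093 -9.68955783  8.38800283] [-1.45263326  1.09683064  0.36747184]
[0.51844962 0.18243126 0.07542118] z axis [-0.0077147  -0.00390385 -0.99996262] yaw -0.055280461956378694 [-9.39133057 -9.28598675  8.97523571] [-1.45257998  1.04473555  0.37678916]
```

View pics/fin.png

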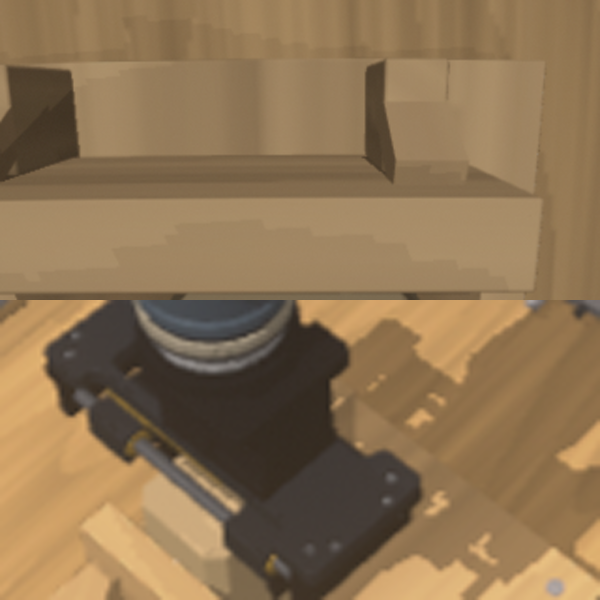

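The half is seated under about 10 N each way, tilt is 0.009 rad, and the mate is still backed by the fence. I'll push a little harder for margin against friction sharing, mainly towards the side fence.

Call:
drive_effector:
  segments:
    - {"dx":0.0005,"dy":0.001,"dz":-0.0003}
    - {"dx":0.0005,"dy":0.001}
    - {"dy":0.001}
    - {}
    - {}
    - {}
    - {}
    - {}
    - {}
  grip_force: 50

```text
time: 15.22
position: [0.5185, 0.1825, 0.0756]
tool_rot: [0.726, 0.688, -0.007, -0.003]
ft_force: [-13.6, -12.4, 12.5]
grip_width: 0.0597
grip_force: 50.0
```

Run:
```python
from h import *
o=readout.get_obs();M=R.from_quat(o["tool_rot"]).as_matrix()
print(o["position"],M[:,2],np.arctan2(M[1,1],M[0,1]),o["ft_force"],o["joint_velocities"].round(4))
```

```text
[0.5185406  0.18245642 0.07555305] [-0.01379636 -0.00573659 -0.99988837] -0.05426445215505759 [-13.64374605 -12.38745195  12.48955258] [ 0.0005  0.0007 -0.0003  0.0005  0.0002  0.0008]
```

Call:
drive_effector:
  segments:
    - {"dy":0.0005,"dz":-0.0006}
    - {}
    - {}
    - {}
    - {}
    - {}

```text
time: 15.72
position: [0.5186, 0.1824, 0.0756]
tool_rot: [0.726, 0.688, -0.007, -0.003]
ft_force: [-13.5, -12.3, 8.6]
grip_width: 0.0598
grip_force: 50.0
```

```bash
python3 -c "
from rig import robot, vision, readout, ticket
print(ticket.hand_in())"
```

```text
the job is handed in; nothing more can be done
None
```

I handed the job in at about 15.7 s with the tall half upright on the caul floor and still gripped at 50 N. It was pressed into the corner with about 13.5 N towards the side fence and 12 N towards the mate, tilted roughly 0.015 rad; hand-in returned no verdict.

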